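# Spring open the blue-lidded box

### The arm

A 6-joint arm with a two-finger parallel gripper is mounted at the origin on a cart in front of the work surface, level with it; the furniture and walls round the work are solid. World frame = base frame: x ahead of the robot, y to its left, z up, the work surface at z = 0. Lengths are in m, angles in rad, forces in N, time in s.
With the tool pointing down it reaches from about 0.35 to 0.85 m from the base axis. Payload 8.1 kg.
Tool frame: the origin (TCP) lies between the finger pads; the fingertips stand 11 mm ahead of it and the grasp point (between the pads) lies 8 mm behind it (robot.tips_ahead is the distance from the TCP to the fingertips, in m); z points along the fingers, y is the line along which they close (so a half turn about z gives the same grasp; the last joint's range is limited). The gripper opens to 93 mm and grips with 3 to 60 N. Pads are 15 mm wide; open, the fingers measure 128 mm over their backs; the gripper's body (75 mm by 188 mm) begins 65 mm behind the grasp point.
Start: joints at [-1.415, 0.13, 1.488, -0, 1.523, -0.085], TCP at [0.143, -0.583, 0.23] pointing down, gripper open.
Joint ranges: [-2.96, 2.96], [-0.89, 2.26], [0.02, 2.5], [-1.34, 4.48], [0, 2.73], [-2.66, 2.66]. Speed limits (rad/s): [2.39, 2.39, 2.79, 3.14, 3.14, 3.14].

### API

Orientations are given as a rotation vector (axis times angle).
In Python, from plant import robot gives the robot as it stands. The module is installed in compiled form; this text tells all that it offers.
- The arm moves only by the tool move_arm, never from a script. Its argument "deltas" is one flat list of numbers, 7 for each row, row after row: the shift along the tool's x, y, z in m, then the turn, a rotation vector about the tool's x, y, z in rad, then the opening, from 0 (shut) to 1 (fully open). A call has 1 to 12 rows; each row is the pose to reach, as a shift and turn from the pose commanded when the call began, along the tool's axes at that moment; what a row does not reach only later rows make up. A row lasts 1/8 s, in which the tool goes at most 62.5 mm and 10.7 degrees, less where a joint would pass 70% of its speed; a pose out of reach is approached as far as the arm can. A call with a gripper value outside its range is refused whole. The fingers move at their own pace and stop on an object; "squeeze" is the grip in N (left out, the last holds). Time passes only in rows, so rows that repeat a pose let the fingers close. It gives the time, the measured TCP pose, the force, the opening and the grip force at its end, in the units of the state.
- robot.read_state(): the state, without advancing time (a new reading comes with each control period).
- robot.read_camera(name): name is "scene" or "top" or "wrist"; returns (picture, depth): 384x512x3 uint8, red, green, blue; 384x512 float32, m along the optical axis (not along the pixel's ray), 0 where there is no reading.
- robot.camera_model(name): a dict with "K" (3x3 intrinsics, pixels), "k1" (the pictures are not rectified: a ray, as slopes to the right and down, at radius r is drawn at 1 + k1 r^2 times it, then the intrinsics apply), "R" (3x3) and "t" (3): a world point X has camera coordinates R X + t; the wrist camera has in their place "tool_from_camera" (4x4, takes a point from camera to tool coordinates, whose origin is the TCP and whose axes are the flange's). Camera axes: x right, y down, z forward; pixel columns grow to the right and rows downward; lengths in m; the calibration is good to about 2 mm. A picture is of the moment at which its call begins: read the wrist's pose just before it. camera_model takes no time and is no camera call.
- robot.close_job(): hands the job in; it is judged then, once.
Trained networks look in the newest picture that a camera, given by its name, has taken for a name from the list of things; names that differ only in an ending like _2 or _b are one class to them, and where a whole thing is asked for, a point or a joint stands for the part that bears it (a point fixed in the world has none). Each returns a list of dicts, best first, with "confidence" (0 to 1); they miss things now and then, are a little off and sometimes report something else, mostly with a low value. They report only what shows in the picture. A call takes as long as a camera call. They do not tell look-alikes from the thing itself.
- robot.recognise(camera, label): "uv" ([column, row] in pixels, amid what is visible of it).
The state is a dict: "t": time; "q": joint angles; "dq": joint speeds; "joint_torque": joint torques, N m; "tool_pos": TCP position; "orientation": TCP orientation; "force": force on the tool from outside, world axes, zero at the start; "wrist_torque": the same for the moment, N m; "opening": finger opening in m; "gripper_force": force on a finger pad.
Only numpy, scipy, OpenCV 4.12 (cv2) and the standard library are available. Lean on these libraries where they do the work, as an engineer would, in place of code of your own. Each camera call takes 0.05 s, during which the arm holds its last target. There are 200 camera calls.

### The job

I need the steel ring from the small box with the blue lid: with the fingers closed, press their tips straight down on the brass dot at the front of the lid until the push catch lets go, and take the fingers away so that the lid springs ajar by itself. Then, with the outside of the fingers, push the lid up and over past upright until it stays wide open. Do not grasp or lift anything, leave the red-lidded box shut, and leave the tape measure, the wax tin and the bench dog where they stand.

Things in the scene. Friction and masses are not known exactly. Their poses are not given: they have to be found in the camera images.
- blue_lid (a joint): Angle of the blue lid about its hinge (rad): 0 closed and latched, about -0.04 pressed down to its stop, growing as it opens; the ejector spring leaves it ajar at about 0.7; upright at 1.57; stop at 1.85. Let go between ajar and about 1.3 it falls back to ajar; past upright it stays open.
- red_lid (a joint): The same angle for the lid of the other box, which is built and works in the same way; it must stay shut (near 0).
- blue_hinge (a point): Middle of the blue lid's hinge line at the far side of its box, 67 mm above the bench. Fixed to the box, not turning with the lid: y axis along the hinge line, -x axis from the hinge to the front of the box (roughly towards the robot), z up.
- caddy: Dark base board, 124 (x) x 158 (y) x 12 mm, fixed to the bench; origin at the centre of its underside, -x to the front. On it stand, fixed side by side 6 mm apart with fronts flush, two wooden boxes 105 mm deep (x), 70 mm wide (y), rims 50 mm above the board. Which box is on the left changes. A steel clamp ring lies in the blue-lidded one.
- blue_dot (a point): Centre of the brass dot (12 mm across) on the top face of the blue lid, 88 mm from the hinge line and 17 mm from the lid's front edge; 76 mm above the bench when shut. Moves and turns with the lid. The catch lets go when the lid is pressed 2 to 4 mm down here, which takes about 3 to 5 N at the dot, and does not latch again.
- blue_edge (a point): Middle of the front edge of the blue lid, 105 mm from the hinge line; moves and turns with the lid. The lid is a bare wooden board 105 x 70 x 6 mm, its underside level with the hinge line when shut (5 mm above the box rim), with a blue painted panel 89 x 58 x 3 mm on top that begins 8 mm behind this edge.
- red_dot (a point): The same brass dot on the red lid.
- tape_measure: Yellow tape measure, 72 x 79 x 64 mm, loose on the bench; origin at the centre of its underside.
- wax_tin: Round green and cream tin of wax, 83 mm across, 27 mm high, loose on the bench; origin at the centre of its underside.
- bench_dog1: Brass-coloured bench dog (headed peg), 24 mm across and 70 mm high, standing loose on the bench behind and to the left of the boxes; origin at the centre of its underside.
Mind the look-alikes: they are no part of the job. Leave any orange or white look-alike of the bench_dog1 alone.

How it is judged:
On the way, in this order (a step that is already met when the one before it is completed fails the run):
1. the fingertips press the blue lid in at its brass dot (value of joint blue_lid below -0.012 rad and horizontal distance between the grasp point and blue_dot below 0.02 m), for 0.04 s.
2. the blue lid, released by its catch, stands ajar by itself with the fingers off it (value of joint blue_lid between 0.4 and 1.1 rad and contact force between the fingers and blue_lid_c0 below 0.3 N and contact force between the fingers and blue_lid_c1 below 0.3 N), for 0.2 s.
At the end, for the whole second after the job is handed in: The blue lid stands open past upright (more than 1.6 rad) and still, the red lid is shut (under 0.08 rad), and tape measure, wax tin and bench dog are within 20 mm of where they stood, the dog upright (value of joint blue_lid above 1.6 rad and velocity of joint blue_lid between -0.2 and 0.2 rad/s and value of joint red_lid below 0.08 rad and distance of each of tape_measure, wax_tin, bench_dog1 from where it was at the start of the episode below 0.02 m and angle between bench_dog1's own z axis and vertical below 0.2 rad); the robot touches nothing.
It fails at once if the red lid opened (value of joint red_lid above 0.12 rad).
It fails at once if the blue lid was pinched between the fingers (touched firmly on board and panel at once when ajar) (value of joint blue_lid above 0.25 rad and contact force between the fingers and blue_lid_c0 above 2 N and contact force between the fingers and blue_lid_c1 above 2 N).
It fails at once if the tape measure, the wax tin or the bench dog was shoved, lifted or carried away (distance of any of tape_measure, wax_tin, bench_dog1 from where it was at the start of the episode above 0.03 m).
It also fails if it takes over 38 s, if anything falls off the work surface, if the arm or the gripper's body presses on something with over 40 N, if the wrist force passes 120 N, or if a joint passes its speed limit or range.

## Working session

There is one attempt and no reset: what is moved stays moved. The work goes in short steps, Python scripts to look and compute and a tool call to move; the robot and the scene stay as the last step left them, time stands still between calls to the robot, and variables do not carry over. Pictures are saved under pics/ and viewed, at most 10 in all, crops included, and the job is handed in when it is done.

Besides the shell and the picture viewer there is one more tool, called after "Request:" as name(argument=value, ...), one argument or row to a line, values as JSON. move_arm: Moves the arm, as the interface text tells. Its arguments: {"type":"object","properties":{"deltas":{"type":"array","items":{"type":"number"}},"squeeze":{"type":"number"}},"required":["deltas"]}

```bash
mkdir -p pics
cat > h.py <<'E'
from plant import robot
import numpy as np, cv2
from scipy.spatial.transform import Rotation as Ro
def ray(m,uv):
    K=np.array(m["K"]);p=np.array([(uv[0]-K[0,2])/K[0,0],(uv[1]-K[1,2])/K[1,1]]);s=p.copy()
    for _ in range(20): s=p/(1+m["k1"]*(s@s))
    return s
def world(cam,uv,depth,st=None):
    m=robot.camera_model(cam);s=ray(m,uv);u,v=int(round(uv[0])),int(round(uv[1]))
    d=depth[max(0,v-2):v+3,max(0,u-2):u+3];d=d[d>0]
    if len(d)==0:return None
    z=np.median(d);c=np.array([s[0]*z,s[1]*z,z])
    if cam=="wrist":
        T=np.array(m["tool_from_camera"]);p=T[:3,:3]@c+T[:3,3]
        return Ro.from_rotvec(st["orientation"]).apply(p)+st["tool_pos"]
    return np.array(m["R"]).T@(c-np.array(m["t"]))
E
python3 - <<'E'
from h import *
np.set_printoptions(precision=4,suppress=True)
ims=[]
for c in ["scene","top"]:
    im,d=robot.read_camera(c);ims.append(im);np.save(f"{c}.npy",d)
    for l in ["blue_dot","red_dot","blue_edge","caddy","tape_measure","wax_tin","bench_dog1"]:
        for r in robot.recognise(c,l)[:2]: print(c,l,round(r["confidence"],2),np.round(r["uv"],1),world(c,r["uv"],d))
    cv2.imwrite(f"pics/{c}.png",im[:,:,::-1])
s=robot.read_state();print(s["t"],s["tool_pos"],s["orientation"],s["force"])
E
```

```text
scene blue_dot 0.57 [226.8 202.2] [0.5124 0.4509 0.0743]
scene red_dot 0.85 [245.9 186.7] [0.5009 0.3669 0.0766]
scene red_dot 0.33 [266.9 154.6] [0.552  0.1463 0.0445]
scene blue_edge 0.59 [221.6 201. ] [0.5274 0.4546 0.0749]
scene caddy 0.84 [237.7 221.7] [0.478  0.4513 0.0158]
scene caddy 0.71 [224.2 203.2] [0.5168 0.4575 0.0736]
scene tape_measure 0.87 [268.6 153.3] [0.5503 0.1373 0.0452]
scene wax_tin 0.62 [306.2 180.2] [0.3847 0.1881 0.0267]
scene wax_tin 0.6 [181.6 221.6] [0.5911 0.5581 0.0497]
scene bench_dog1 0.66 [182.2 220.6] [0.5888 0.5575 0.0541]
scene bench_dog1 0.55 [194.7 291.8] [0.4168 0.7258 0.056 ]
top blue_dot 0.78 [245.3 175.5] [0.521  0.4413 0.0765]
top red_dot 0.56 [274.7 180. ] [0.5058 0.3598 0.0761]
top blue_edge 0.88 [245.3 175. ] [0.5227 0.4413 0.0754]
top caddy 0.52 [245.8 175.6] [0.5207 0.4399 0.0763]
top caddy 0.51 [256.2 200.2] [0.4615 0.4133 0.01  ]
top tape_measure 0.87 [355.3 164.2] [0.5507 0.1267 0.0528]
top tape_measure 0.27 [246.4 174.1] [0.5252 0.4382 0.0755]
top wax_tin 0.77 [338.9 225.1] [0.3802 0.1796 0.0264]
top wax_tin 0.55 [246.9 175.1] [0.5223 0.4368 0.0753]
top bench_dog1 0.66 [207.2 152.5] [0.5934 0.5489 0.0688]
top bench_dog1 0.53 [146.4 214.5] [0.4201 0.7161 0.07  ]
0.8 [ 0.1431 -0.5827  0.2297] [ 3.1188  0.3774 -0.    ] [ 1.183  -1.2464 -0.4082]
```

Run:
```python
import cv2,numpy as np
a=cv2.resize(cv2.imread("pics/top.png")[120:260,130:380],None,fx=3.2,fy=3.2,interpolation=2)
cv2.imwrite("pics/topc.png",a)
a=cv2.resize(cv2.imread("pics/scene.png")[120:310,130:350],None,fx=3.1,fy=3.1,interpolation=2)
cv2.imwrite("pics/scenec.png",a)
```

```text
(no output)
```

View pics/topc.png

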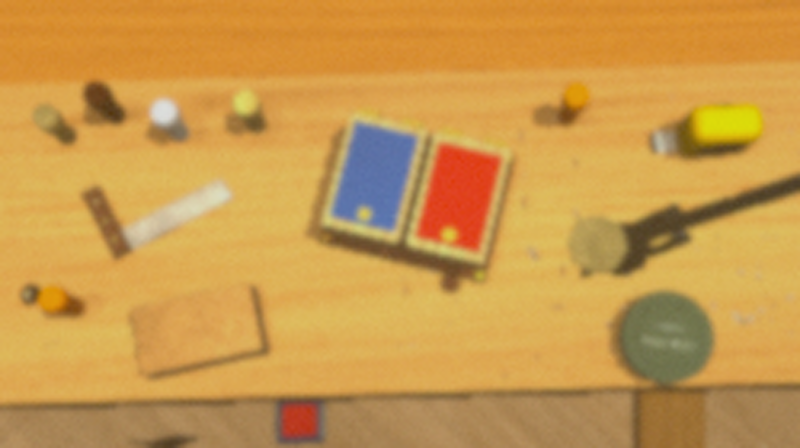

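View pics/scenec.png

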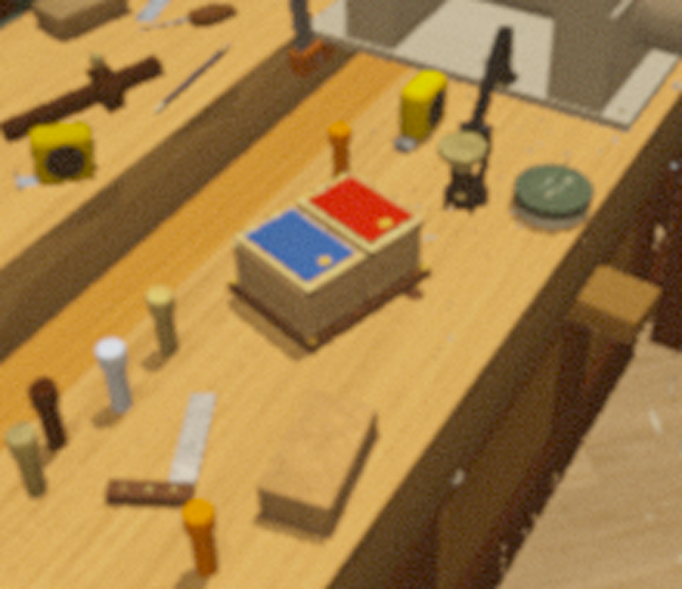

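Top view crop: the blue lid is the left box, with its dot at full-image pixel (243.8,186.9). The red dot is at (270.3,193.4). The brass dog is behind and to the left at (207,152), the orange look-alikes are elsewhere, and the yellow tape and green tin are well to the right.

Run:
```python
from h import *
np.set_printoptions(precision=4,suppress=True)
for c in ["top","scene"]:
    im=cv2.imread(f"pics/{c}.png");d=np.load(f"{c}.npy");hsv=cv2.cvtColor(im,cv2.COLOR_BGR2HSV)
    m=robot.camera_model(c);R=np.array(m["R"]);t=np.array(m["t"]);C=-R.T@t
    def onplane(uv,z):
        s=ray(m,uv);w=R.T@np.array([s[0],s[1],1]);return C+w*(z-C[2])/w[2]
    for n,msk in [("blue",cv2.inRange(hsv,(105,100,60),(125,255,255))),("red",cv2.inRange(hsv,(0,200,100),(5,255,255))|cv2.inRange(hsv,(174,200,100),(180,255,255)))]:
        k,lab,st,ce=cv2.connectedComponentsWithStats(msk)
        ctr=[i for i in range(1,k) if 200<ce[i][0]<310 and 140<ce[i][1]<230 and st[i][4]>50]
        i=max(ctr,key=lambda i:st[i][4])
        cn=max(cv2.findContours((lab==i).astype(np.uint8),0,2)[0],key=cv2.contourArea)[:,0]
        P=np.array([onplane(p,.076)[:2] for p in cn]);(x,y),wh,a=cv2.minAreaRect((P*1000).astype(np.float32))
        print(c,n,x,y,wh,a, "z",[world(c,ce[i],d)])
    for uv in ([(243.8,186.9),(270.3,193.4)] if c=="top" else [(130+324/3.1,120+261/3.1)]): print(c,uv,onplane(uv,.076),world(c,uv,d))
    # depth height outline of back area
    if c=="top":
        for x in range(100,170,12): print(world(c,(250,x),d))
```

```text
top blue 523.6051025390625 437.3763427734375 (48.46806335449219, 79.04064178466797) 74.15544128417969 z [array([0.5256, 0.4368, 0.0757])]
top red 502.29754638671875 364.8182067871094 (46.99950408935547, 74.02393341064453) 73.68041229248047 z [array([0.5042, 0.3681, 0.0764])]
top (243.8, 186.9) [0.4887 0.4461 0.076 ] [0.4885 0.4461 0.0771]
top (270.3, 193.4) [0.4683 0.3733 0.076 ] [0.4682 0.3733 0.0763]
[ 0.814   0.4259 -0.0646]
[ 0.7928  0.4279 -0.1128]
[ 0.7489  0.4289 -0.1128]
[ 0.7051  0.4298 -0.1115]
[ 0.626   0.4282 -0.0007]
[0.566  0.4272 0.0747]
scene blue 522.1405029296875 439.7857666015625 (50.83727264404297, 80.737060546875) 74.36544036865234 z [array([0.5246, 0.4387, 0.0744])]
scene red 501.68975830078125 366.8314208984375 (48.42445373535156, 78.49138641357422) 74.80284881591797 z [array([0.5064, 0.3646, 0.0738])]
scene (234.51612903225805, 204.19354838709677) [0.488  0.4486 0.076 ] [0.4884 0.448  0.0754]
```

```bash
cat >> h.py <<'E'
def row(st,p,yaw):
    R0=Ro.from_rotvec(st["orientation"])
    R1=Ro.from_euler("z",yaw)*Ro.from_rotvec([np.pi,0,0])
    return np.round(np.r_[R0.inv().apply(np.array(p)-st["tool_pos"]),(R0.inv()*R1).as_rotvec()],4)
E
python3 - <<'E'
from h import *
np.set_printoptions(precision=4,suppress=True)
d=np.load("top.npy")
H=np.array([[world("top",(u,v),d) if d[v,u]>0 else [0,0,-1] for u in range(4,512,4)] for v in range(100,300,4)]).reshape(-1,3)
s=(np.hypot(H[:,0],H[:,1])<.95)&(H[:,2]>.085)
print(H[s][np.argsort(-H[s][:,2])][:25:2])
s=robot.read_state()
for p,y in [((.33,-.47,.32),.75),((.5,-.2,.33),1.3),((.57,.1,.33),1.9),((.5,.3,.30),2.4),((.4887,.4475,.25),2.866)]: print(row(s,p,y))
E
```

```text
Traceback (most recent call last):
  File "h.py", line 9, in world
    m=robot.camera_model(cam);s=ray(m,uv);u,v=int(round(uv[0])),int(round(uv[1]))
ValueError: time passes only in moves, steps and waits
```

```bash
sed -i 's/^def ray/from functools import lru_cache\nCM=lru_cache(None)(robot.camera_model)\ndef ray/; s/m=robot.camera_model(cam)/m=CM(cam)/' h.py
python3 - <<'E'
from h import *
np.set_printoptions(precision=4,suppress=True)
d=np.load("top.npy")
H=np.array([[world("top",(u,v),d) if d[v,u]>0 else [0,0,-1] for u in range(4,512,4)] for v in range(100,300,4)]).reshape(-1,3)
s=(np.hypot(H[:,0],H[:,1])<.95)&(H[:,2]>.085)
print(H[s][np.argsort(-H[s][:,2])][:25:2])
s=robot.read_state();print(s["t"])
for p,y in [((.33,-.47,.32),.75),((.5,-.2,.33),1.3),((.57,.1,.33),1.9),((.5,.3,.30),2.4),((.4887,.4475,.25),2.866)]: print(row(s,p,y))
E
```

```text
[[ 0.261  -0.1012  0.2775]
 [ 0.2529 -0.1015  0.275 ]
 [ 0.2368 -0.1012  0.2716]
 [ 0.2206 -0.1017  0.267 ]
 [ 0.2526 -0.0999  0.2656]
 [ 0.2045 -0.1012  0.2637]
 [ 0.2444 -0.1     0.2635]
 [ 0.2604 -0.0999  0.2553]
 [ 0.2521 -0.1002  0.2527]
 [ 0.2438 -0.0999  0.2511]
 [ 0.2685 -0.1041  0.2508]
 [ 0.2272 -0.0995  0.2477]
 [ 0.2104 -0.1009  0.2414]]
0.8
[ 0.2084 -0.0649 -0.0903  0.0001  0.0001 -0.5092]
[ 0.4379 -0.2865 -0.1004  0.      0.0001 -1.0592]
[ 0.5774 -0.5612 -0.1004  0.      0.0001 -1.6592]
[ 0.5571 -0.7721 -0.0704 -0.      0.0001 -2.1592]
[ 0.5813 -0.9181 -0.0204 -0.      0.0001 -2.6252]
```

Run:
```python
from h import *
np.set_printoptions(precision=3,suppress=True)
d=np.load("top.npy")
H=np.array([[world("top",(u,v),d) if d[v,u]>0 else [0,0,-1] for u in range(4,512,4)] for v in range(60,380,4)])
X=H.reshape(-1,3);s=(X[:,2]>.085);X=X[s]
g=np.round(X[:,:2]*10)/10
for k in np.unique(g,axis=0): 
    q=X[(g==k).all(1)];print(k,q[:,2].max().round(3),len(q),end="; ")
```

```text
[0. 0.] 0.216 3; [0.  0.1] 0.237 30; [0.1 0. ] 0.383 35; [0.1 0.1] 0.496 149; [ 0.2 -0.1] 0.273 87; [0.2 0. ] 0.48 63; [0.2 0.1] 0.513 190; [ 0.3 -0.2] 0.133 2; [ 0.3 -0.1] 0.277 132; [ 0.3 -0. ] 0.113 6; [ 0.4 -0.2] 0.202 29; [ 0.4 -0.1] 0.202 117; [ 0.4 -0. ] 0.202 93; [0.4 0.2] 0.096 1; [0.4 0.3] 0.097 4; [ 0.5 -0.2] 0.202 5; [ 0.5 -0.1] 0.202 94; [0.5 0. ] 0.202 17; [0.5 0.1] 0.101 11; [0.5 0.2] 0.098 6; [0.5 0.3] 0.1 7; [0.5 0.9] 0.091 37; [ 0.6 -0.1] 0.158 102; [0.6 0.9] 0.091 21; [ 0.7 -0.2] 0.202 82; [ 0.7 -0.1] 0.202 103; [0.7 0. ] 0.296 126; [ 0.8 -0.1] 0.161 11; [0.8 0. ] 0.247 18; [0.8 0.1] 0.224 14;
```

View pics/top.png

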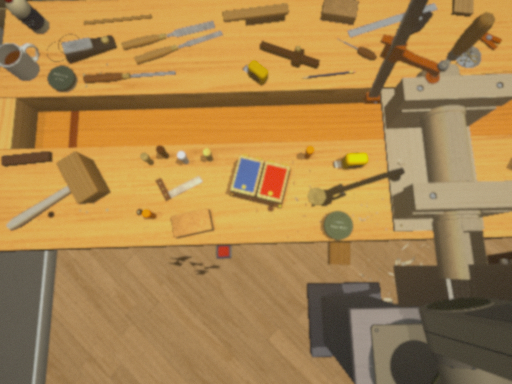

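View pics/scene.png

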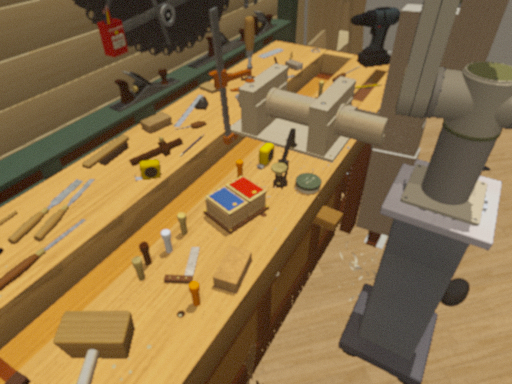

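Top view: besides the boxes, a grey vise (about 0.2–0.3 m high) and an upright clamp stand between the start pose and the boxes. I will pass over them at about 0.42 m, at a radius of about 0.5 m.

Run:
```python
from h import *
np.set_printoptions(precision=3,suppress=True)
s=robot.read_state()
for p,y in [((.16,-.57,.42),.3),((.42,-.35,.42),.9),((.5,0,.42),1.75),((.5,.3,.36),2.5),((.4887,.4475,.25),2.866)]: print(row(s,p,y))
```

```text
[ 0.019 -0.008 -0.19   0.     0.    -0.059]
[ 0.324 -0.16  -0.19   0.     0.    -0.659]
[ 0.486 -0.481 -0.19   0.     0.    -1.509]
[ 0.557 -0.772 -0.13  -0.     0.    -2.259]
[ 0.581 -0.918 -0.02  -0.     0.    -2.625]
```

Request:
move_arm(
  deltas=[0.02, -0.01, -0.06, 0, 0, 0, 0, 0.02, -0.01, -0.12, 0, 0, -0.03, 0, 0.03, -0.01, -0.18, 0, 0, -0.06, 0, 0.08, -0.03, -0.19, 0, 0, -0.2, 0, 0.13, -0.06, -0.19, 0, 0, -0.3, 0, 0.18, -0.09, -0.19, 0, 0, -0.4, 0, 0.23, -0.11, -0.19, 0, 0, -0.5, 0, 0.28, -0.14, -0.19, 0, 0, -0.6, 0, 0.32, -0.17, -0.19, 0, 0, -0.7, 0, 0.35, -0.22, -0.19, 0, 0, -0.82, 0, 0.38, -0.27, -0.19, 0, 0, -0.95, 0, 0.4, -0.32, -0.19, 0, 0, -1.1, 0],
  squeeze=10,
)

```text
t: 2.3
tool_pos: [0.4557, -0.1745, 0.4195]
orientation: [-2.457, -1.958, -0.0]
force: [0.4, 0.8, -0.2]
opening: 0.0003
gripper_force: 0.0
```

Run:
```python
from h import *
np.set_printoptions(precision=3,suppress=True)
s=robot.read_state();print(s["t"],s["tool_pos"],s["orientation"],s["q"])
for p,y in [((.5,0,.42),1.75),((.5,.3,.36),2.5),((.47,.45,.25),2.866)]: print(row(s,p,y))
```

```text
2.3 [ 0.456 -0.175  0.42 ] [-2.457 -1.958 -0.   ] [-0.471 -0.168  1.44   0.     1.869 -0.246]
[ 0.18   0.004 -0.     0.    -0.    -0.404]
[ 0.472 -0.063  0.06   0.    -0.    -1.154]
[ 0.612 -0.125  0.17   0.    -0.    -1.52 ]
```

Request:
move_arm(
  deltas=[0.06, 0, 0, 0, 0, -0.13, 0, 0.12, 0, 0, 0, 0, -0.27, 0, 0.18, 0, 0, 0, 0, -0.42, 0, 0.24, -0.015, 0, 0, 0, -0.57, 0, 0.3, -0.03, 0, 0, 0, -0.72, 0, 0.36, -0.04, 0.02, 0, 0, -0.87, 0, 0.42, -0.05, 0.04, 0, 0, -1.02, 0, 0.47, -0.063, 0.06, 0, 0, -1.17, 0, 0.52, -0.085, 0.09, 0, 0, -1.3, 0, 0.57, -0.107, 0.13, 0, 0, -1.42, 0, 0.612, -0.125, 0.17, 0, 0, -1.52, 0, 0.612, -0.125, 0.17, 0, 0, -1.52, 0],
)

```text
t: 3.8
tool_pos: [0.4698, 0.4493, 0.244]
orientation: [-0.431, -3.106, 0.009]
force: [-0.7, 0.6, -0.4]
opening: 0.0006
gripper_force: 0.0
```

Run:
```python
from h import *
np.set_printoptions(precision=4,suppress=True)
s=robot.read_state();im,d=robot.read_camera("wrist");print(s["t"],s["tool_pos"],s["orientation"],s["force"])
for l in ["blue_dot","red_dot","blue_edge"]:
    for r in robot.recognise("wrist",l)[:2]: print(l,round(r["confidence"],2),np.round(r["uv"],1),world("wrist",r["uv"],d,s))
hsv=cv2.cvtColor(im,cv2.COLOR_RGB2HSV)
msk=cv2.inRange(hsv,(105,100,60),(125,255,255))
cn=max(cv2.findContours(msk,0,2)[0],key=cv2.contourArea)[:,0]
P=np.array([q for q in (world("wrist",p,d,s) for p in cn) if q is not None])
print(cv2.minAreaRect((P[:,:2]*1000).astype(np.float32)),np.median(P[:,2]))
np.save("w.npy",d);cv2.imwrite("pics/w1.png",im[:,:,::-1])
```

```text
3.8 [0.4698 0.4493 0.244 ] [-0.4313 -3.1057  0.0086] [-0.732   0.5724 -0.3539]
blue_dot 0.75 [266.9 195.7] [0.4976 0.4491 0.0766]
red_dot 0.96 [202.5 209.7] [0.4935 0.3644 0.0763]
((498.94683837890625, 445.8028259277344), (55.22351837158203, 76.75882720947266), 72.74213409423828) 0.07716249157852006
```

View pics/w1.png

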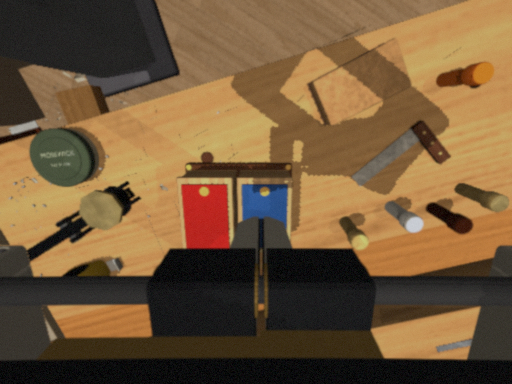

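Wrist view: the blue dot is at (264.5,191.5) and the red dot at (204,192). The closed fingers hide the rear of the blue lid, and the tool is aligned with the boxes.

Run:
```python
from h import *
np.set_printoptions(precision=4,suppress=True)
d=np.load("w.npy");s=robot.read_state()
a=world("wrist",(264.5,191.5),d,s);b=world("wrist",(204,192),d,s);print(a,b,np.arctan2(-(a-b)[0],(a-b)[1]))
print(Ro.from_rotvec(s["orientation"]).as_matrix())
for z in (.13,.1): print(row(s,(.4885,.4472,z),2.866))
```

```text
[0.4971 0.4467 0.0846] [0.4767 0.3733 0.084 ] -0.27230134401771483
[[-0.9604  0.2785  0.0021]
 [ 0.2785  0.9604  0.0012]
 [-0.0017  0.0018 -1.    ]]
[-0.0137  0.0036  0.1215  0.0017  0.0017 -0.0067]
[-0.0136  0.0035  0.1515  0.0017  0.0017 -0.0067]
```

Run:
```python
from h import *
np.set_printoptions(precision=4,suppress=True)
s=robot.read_state();m=CM("wrist");T=np.array(m["tool_from_camera"]);R=Ro.from_rotvec(s["orientation"])
C=R.apply(T[:3,3])+s["tool_pos"];print("cam",C)
for uv in [(264.5,191.5),(204,192)]:
    r=ray(m,uv);w=R.apply(T[:3,:3]@np.r_[r,1]);print(C+w*(.076-C[2])/w[2])
```

```text
cam [0.3979 0.4698 0.4069]
[0.4998 0.446  0.076 ]
[0.4786 0.3709 0.076 ]
```

Request:
move_arm(
  deltas=[0, 0, 0.06, 0.0017, 0.0017, -0.0067, 0, 0, 0, 0.08, 0.0017, 0.0017, -0.0067, 0, 0, 0, 0.08, 0.0017, 0.0017, -0.0067, 0, 0, 0, 0.08, 0.0017, 0.0017, -0.0067, 0],
)

```text
t: 4.5
tool_pos: [0.4743, 0.4483, 0.1725]
orientation: [0.43, 3.112, 0.002]
force: [0.6, 0.7, 0.8]
opening: 0.0002
gripper_force: 0.0
```

Run:
```python
from h import *
np.set_printoptions(precision=4,suppress=True)
s=robot.read_state();im,d=robot.read_camera("wrist");s2=robot.read_state();print(s["t"],s["tool_pos"],s2["tool_pos"],Ro.from_rotvec(s["orientation"]).as_matrix()[:,2],s["force"])
m=CM("wrist");T=np.array(m["tool_from_camera"]);R=Ro.from_rotvec(s["orientation"])
C=R.apply(T[:3,3])+s["tool_pos"];print("cam",C,T[:3])
def pl(uv,z=.076):
    r=ray(m,uv);w=R.apply(T[:3,:3]@np.r_[r,1]);return C+w*(z-C[2])/w[2]
for l in ["blue_dot","red_dot"]:
    for r in robot.recognise("wrist",l)[:2]: print(l,round(r["confidence"],2),np.round(r["uv"],1),pl(r["uv"]),world("wrist",r["uv"],d,s))
cv2.imwrite("pics/w2.png",cv2.resize(im[100:300,150:362,::-1],None,fx=3,fy=3))
```

```text
4.5 [0.4743 0.4483 0.1725] [0.4744 0.4486 0.1727] [ 0.0006  0.001  -1.    ] [0.6378 0.6978 0.8118]
cam [0.3982 0.4702 0.328 ] [[-0.0002 -0.9595 -0.2817  0.0792]
 [ 1.     -0.0003  0.0002  0.0006]
 [-0.0002 -0.2817  0.9595 -0.1556]]
blue_dot 0.96 [269.6 203.4] [0.4888 0.4542 0.076 ] [0.4885 0.4542 0.0768]
red_dot 0.59 [188.  218.2] [0.4817 0.3707 0.076 ] [0.4815 0.3709 0.0765]
```

View pics/w2.png

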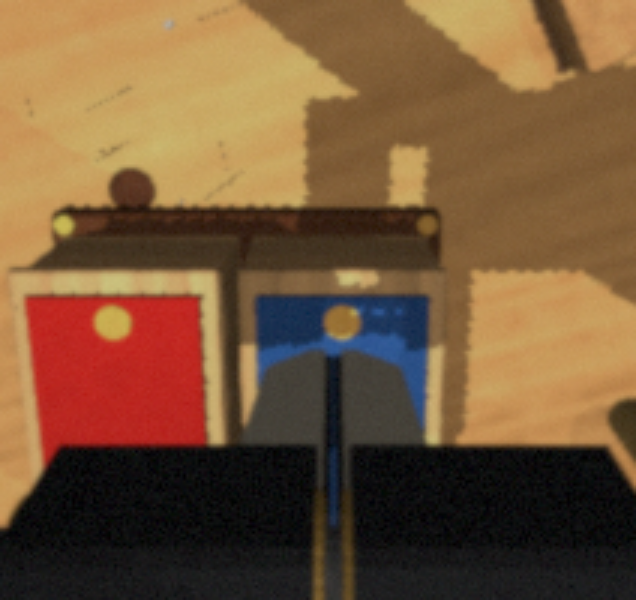

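Closer wrist view: the blue dot is at crop (342,323), full-image pixel (264,207.7). The fingertips show just behind it, and the red dot is at (187.5,207.7).

Run:
```python
from h import *
np.set_printoptions(precision=4,suppress=True)
s=robot.read_state();m=CM("wrist");T=np.array(m["tool_from_camera"]);R=Ro.from_rotvec(s["orientation"])
C=R.apply(T[:3,3])+s["tool_pos"]
for uv in [(264,207.7),(187.5,207.7)]:
    r=ray(m,uv);w=R.apply(T[:3,:3]@np.r_[r,1]);print(C+w*(.076-C[2])/w[2])
print(s["tool_pos"])
for z in (.11,.095,.08): print(row(s,(.488,.448,z),2.866))
```

```text
[0.4914 0.4479 0.076 ]
[0.4706 0.3745 0.076 ]
[0.4741 0.4486 0.1721]
[-0.0135  0.0031  0.0621  0.0012  0.0004  0.0014]
[-0.0135  0.0031  0.0771  0.0012  0.0004  0.0014]
[-0.0135  0.0031  0.0921  0.0012  0.0004  0.0014]
```

Request:
move_arm(
  deltas=[-0.015, 0.003, 0.04, 0.001, 0, 0, 0, -0.015, 0.003, 0.075, 0.001, 0, 0, 0, -0.015, 0.003, 0.075, 0.001, 0, 0, 0],
)

```text
t: 5.03
tool_pos: [0.4865, 0.4452, 0.0918]
orientation: [-0.429, -3.106, 0.01]
force: [0.2, 0.0, 0.0]
opening: 0.0003
gripper_force: 0.0
```

Request:
move_arm(
  deltas=[-0.001, 0.001, 0.005, 0, 0, 0, 0, -0.001, 0.001, 0.008, 0, 0, 0, 0],
)

```text
t: 5.28
tool_pos: [0.4905, 0.4483, 0.0889]
orientation: [0.429, 3.112, 0.0]
force: [0.8, 0.9, -1.3]
opening: 0.0004
gripper_force: 0.0
```

Request:
move_arm(
  deltas=[0, 0, 0.002, 0, 0, 0, 0, 0, 0, 0.003, 0, 0, 0, 0],
)

```text
t: 5.52
tool_pos: [0.49, 0.4481, 0.0852]
orientation: [-0.429, -3.112, 0.001]
force: [-0.3, 0.5, 4.3]
opening: 0.0004
gripper_force: 2.3
```

Request:
move_arm(
  deltas=[0, 0, 0.002, 0, 0, 0, 0, 0, 0, 0.004, 0, 0, 0, 0, 0, 0, 0.004, 0, 0, 0, 0],
)

```text
t: 5.9
tool_pos: [0.4901, 0.4483, 0.0834]
orientation: [-0.429, -3.112, -0.0]
force: [-8.2, -4.4, 20.7]
opening: 0.0004
gripper_force: 10.8
```

Request:
move_arm(
  deltas=[0, 0, -0.06, 0, 0, 0, 0, 0, 0, -0.12, 0, 0, 0, 0, 0.02, 0, -0.15, 0, 0, 0, 0, 0.05, 0, -0.15, 0, 0, 0, 0, 0.08, 0, -0.15, 0, 0, 0, 0, 0.08, 0, -0.15, 0, 0, 0, 0, 0.08, 0, -0.15, 0, 0, 0, 0, 0.08, 0, -0.15, 0, 0, 0, 0],
)

```text
t: 6.9
tool_pos: [0.4135, 0.4688, 0.2294]
orientation: [-0.43, -3.11, 0.005]
force: [-0.7, 0.2, -0.1]
opening: 0.0008
gripper_force: 0.0
```

Run:
```python
from h import *
np.set_printoptions(precision=4,suppress=True)
s=robot.read_state();im,d=robot.read_camera("top");im2,d2=robot.read_camera("scene");print(s["t"],s["tool_pos"],s["force"])
for n in [("top",d),("scene",d2)]:
    for l in ["blue_edge","blue_dot"]:
        for r in robot.recognise(n[0],l)[:1]: print(n[0],l,r["confidence"],r["uv"],world(n[0],r["uv"],n[1]))
cv2.imwrite("pics/s2.png",cv2.resize(im2[110:270,130:350,::-1],None,fx=3,fy=3))
f=np.array([.962,-.2715,0]);h=np.array([.5747,.4238,.067])
for x,y,z in [(-.135,0,.2),(-.135,0,.122),(-.06,0,.122),(.005,0,.122)]: print(row(s,h+f*x+[0,0,z-.067],2.866))
```

```text
6.9 [0.4135 0.4688 0.2294] [-0.7113  0.2098 -0.1374]
scene blue_edge 0.45 [221.8, 190.2] [0.5126 0.4699 0.131 ]
scene blue_dot 0.54 [222.7, 188.5] [0.513  0.4648 0.1331]
[-0.0325  0.0006  0.0294 -0.0032 -0.0016  0.0006]
[-0.0326  0.0009  0.1074 -0.0032 -0.0016  0.0006]
[-0.1076  0.0009  0.1072 -0.0032 -0.0016  0.0006]
[-0.1725  0.0008  0.1071 -0.0032 -0.0016  0.0006]
```

View pics/s2.png

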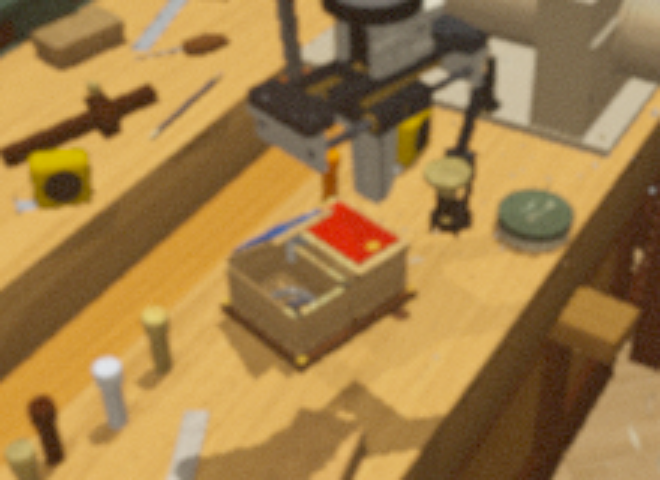

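The scene view shows the blue lid ajar (edge-on blue strip at crop about (280,228)), the red lid shut and the fingers clear. Next I go down in front of the lid and push forward.

Request:
move_arm(
  deltas=[0, 0, 0.06, 0, 0, 0, 0, 0, 0, 0.107, 0, 0, 0, 0, -0.02, 0, 0.107, 0, 0, 0, 0, -0.04, 0, 0.107, 0, 0, 0, 0, -0.06, 0, 0.107, 0, 0, 0, 0, -0.08, 0, 0.107, 0, 0, 0, 0, -0.1, 0, 0.107, 0, 0, 0, 0],
)

```text
t: 8.07
tool_pos: [0.51, 0.442, 0.1241]
orientation: [-0.429, -3.11, 0.002]
force: [-0.5, -0.7, 0.7]
opening: 0.0003
gripper_force: 0.4
```

Request:
move_arm(
  deltas=[-0.015, 0, 0, 0, 0, 0, 0, -0.03, 0, 0, 0, 0, 0, 0, -0.045, 0, 0, 0, 0, 0, 0, -0.055, 0, 0, 0, 0, 0, 0, -0.065, 0, 0, 0, 0, 0, 0, -0.072, 0, 0, 0, 0, 0, 0, -0.072, 0, 0, 0, 0, 0, 0],
)

```text
t: 8.95
tool_pos: [0.5782, 0.4223, 0.1223]
orientation: [-0.429, -3.11, 0.004]
force: [0.3, -0.3, -0.2]
opening: 0.0004
gripper_force: 0.1
```

Run:
```python
from h import *
s=robot.read_state();im2,d2=robot.read_camera("scene");print(s["t"],s["tool_pos"],s["force"])
cv2.imwrite("pics/s3.png",cv2.resize(im2[110:270,130:350,::-1],None,fx=3,fy=3))
```

```text
8.95 [0.57821429 0.42232751 0.12228301] [ 0.34722425 -0.25442346 -0.1904751 ]
```

View pics/s3.png

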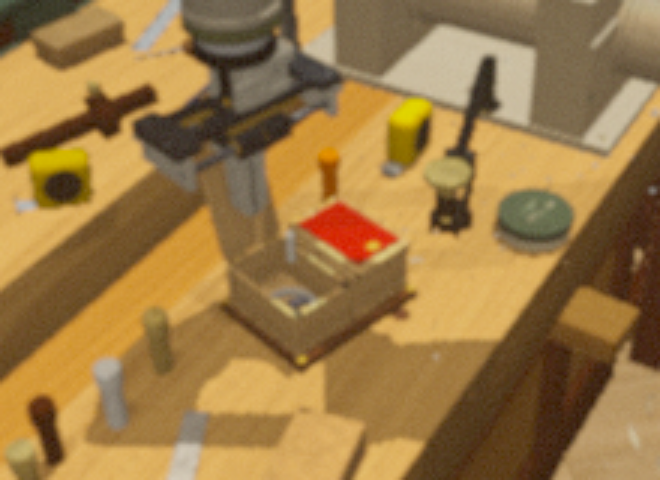

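The lid now leans past upright behind the fingers (crop about (235,210)). I retract straight back and up, then check.

Request:
move_arm(
  deltas=[0.03, 0, 0, 0, 0, 0, 0, 0.07, 0, 0, 0, 0, 0, 0, 0.12, 0, -0.03, 0, 0, 0, 0, 0.16, 0, -0.08, 0, 0, 0, 0, 0.18, 0, -0.13, 0, 0, 0, 0, 0.18, 0, -0.15, 0, 0, 0, 0, 0.18, 0, -0.15, 0, 0, 0, 0, 0.18, 0, -0.15, 0, 0, 0, 0],
)

```text
t: 10.0
tool_pos: [0.4051, 0.4706, 0.2701]
orientation: [-0.43, -3.108, 0.008]
force: [-0.2, 0.0, -0.6]
opening: 0.0006
gripper_force: 0.0
```

Run:
```python
from h import *
np.set_printoptions(precision=3,suppress=True)
s=robot.read_state();im2,d2=robot.read_camera("scene");print(s["t"],s["tool_pos"],s["force"])
for l in ["tape_measure","wax_tin","bench_dog1"]:
    for r in robot.recognise("scene",l)[:2]: print(l,round(r["confidence"],2),world("scene",r["uv"],d2))
cv2.imwrite("pics/s4.png",cv2.resize(im2[110:270,130:350,::-1],None,fx=3,fy=3))
```

```text
10.0 [0.405 0.471 0.27 ] [-0.241  0.002 -0.555]
tape_measure 0.63 [0.548 0.136 0.043]
wax_tin 0.73 [0.38  0.183 0.027]
bench_dog1 0.78 [0.414 0.718 0.053]
bench_dog1 0.73 [0.602 0.556 0.041]
```

View pics/s4.png

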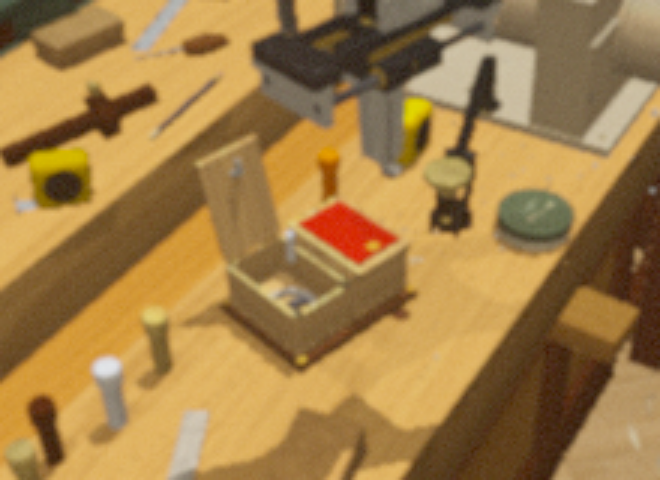

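The lid stands wide open by itself (crop about (240,200)). The red lid is shut, nothing else has moved, and the robot is clear.

```bash
python3 -c "
from plant import robot
print(robot.close_job())"
```

```text
the job is handed in; nothing more can be done
None
```

The blue lid was pressed at its dot, sprang ajar by itself and was pushed over past upright, where it stays open; the red lid is shut, the tape, tin and dog showed no movement in the last camera check, and the job is handed in (no verdict was returned).

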